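# Move the T-key from its safety hook to the press bed and lock the print block

## Task

Take the T-key off the twin hook: draw it back with its crossbar pressing the sprung keeper open until it is clear of the hook's noses, then lift it off. Lower its T-foot through the slot in the press bed until the collar sits flat on the bed, then give it a quarter turn so that the foot is locked square across the slot and the crossbar reaches over the print block, and let go. Leave everything else on the table where it is.

Things in the scene. Friction and masses are not known exactly. Their poses are not given: they have to be found in the camera images.
- key: The T-key, 0.4 kg. z up its shaft, y along crossbar and T-foot. Origin: centre of the underside of its collar (36 across, 6 thick). Above: 14 mm shaft; steel crossbar, 14 square, 140 long, z 26 to 40; wooden handle blade 20 thick (x), 44 wide (y), z 40 to 90. Below: shaft to z -12, then T-foot 50 long (y), 14 wide, z -12 to -24. Starts upright in the hook, crossbar along the hook's y.
- key_handle (a point): top centre of the key's handle blade (key z = 90 mm), axes as the key; turning the key by half a turn changes nothing
- hook: Fixed twin hook, base 160 x 140 x 14. Origin on the table under the hanging key, z up. Two prongs at y +/-32..42, flat tops at z 130, carry the crossbar, 64 free between them. Back plate front face at x -48, top z 130. At +x each prong turns up into a nose (inner face x 8.5) whose lip reaches back over the bar to x -5, z 148 to 157 (highest part).
- hook_seat (a point): Centre between the prong tops (z 130), under the hanging crossbar's middle; axes as the hook. The lips stop a straight lift: first draw the key level along -x by 20 mm (over 12, at most 25), its bar pressing the keeper, then lift; above there the way is free.
- keeper (a joint): Sprung keeper: two upright steel ears 8 x 8 at hook y +/-46..54, tops at z 150, front face 2 mm behind the hanging bar, turning together on a pin at hook x -13, z 88. 0 rad shut; grows as the ears are pressed to hook -x; stop at 0.65. The spring closes it: about 3 N at the bar at first, 8 N with the bar drawn back 20 mm (about 0.4 rad).
- bed: Fixed press bed: steel plate 190 (x -60 to 130) x 180, 8 thick, top at z 50, hollow beneath. Origin on the table under the slot's centre, z up. A print block (wood with aluminium plate), 80 x 150 x 22 high, is fixed on it from x 45 to 125.
- slot (a point): Centre of the bed's through slot, at the plate's top face. Slot 56 long (its y), 18 wide (its x), slightly chamfered; the print block lies on its +x side. Key home: collar flat on the plate (key origin here), crossbar along this x axis, either way round, one end 25 mm in over the block and 4 mm above it.
- tray: bystander, leave alone; origin at the centre of its underside: white open paper tray with two pencil sharpeners, 85 x 120 x 35 high
- inkjar: bystander, leave alone; origin at the centre of its underside: jar with black cap, 60 across, 75 high
- roller: bystander, leave alone; origin at the centre of its underside: rubber ink roller with wooden handle, lying, about 150 x 130 x 40 high (origin under the rubber roll, handle towards its -x)
- sketchbook: bystander, leave alone; origin at the centre of its underside: black-covered sketchbook, 102 x 152 x 16
- glasscase: bystander, leave alone; origin at the centre of its underside: black spectacle case, 160 x 55 x 35 high
- wrench: bystander, leave alone; origin at the centre of its underside: plain T-handled socket wrench lying flat, bar 130 long, shaft 110 long, 18 high (no T-foot, no wooden handle; not the key)
Things that resemble listed ones, but are neither listed nor needed, are in the scene too. Leave any green look-alike of the key alone.

How it is judged:
By the outcome, as a careful person would: the job done as asked, in the order asked, and still so for the second after the job is handed in, with the robot touching nothing.
It also fails if it takes over 51 s, if anything falls off the work surface, if the arm or the gripper's body presses on something with over 40 N, if the wrist force passes 120 N, or if a joint passes its speed limit or range.

## Robot

A 6-joint arm with a two-finger parallel gripper is mounted at the origin on the work surface. World frame = base frame: x ahead of the robot, y to its left, z up, the work surface at z = 0. Lengths are in mm, angles in degrees, forces in N, time in s.
With the tool pointing down it reaches from about 350 to 850 mm from the base axis. Payload 8.1 kg.
Tool frame: the origin (TCP) lies at the very end of the fingers, on their centre line; the grasp point (between the pads) lies 19 mm behind it; z points along the fingers, y is the line along which they close (so a half turn about z gives the same grasp; the last joint's range is limited). The gripper opens to 85 mm and grips with 20 to 120 N. Pads are 22 mm wide; open, the fingers measure 114 mm over their backs; the gripper's body (76 mm by 85 mm) begins 54 mm behind the grasp point. The pads swing forward as they close: fully open they stand 13 mm farther back than shut.
Start: joints at [63.976, 7.471, 85.268, -0, 87.261, -4.893], TCP at [216.277, 559.669, 231.292] pointing down, gripper open.
Joint ranges: [-169.43, 169.43], [-51.17, 129.36], [1.28, 143.12], [-76.62, 256.62], [0, 156.53], [-152.29, 152.29]. Speed limits (degrees/s): [136.94, 136.94, 159.86, 180, 180, 180].

## Interface

Orientations are given as [roll, pitch, yaw] about the fixed x, y, z axes, in that order (R = Rz(yaw) Ry(pitch) Rx(roll)).
In Python, from bench import * gives the robot as it stands.
- The arm moves only by the tool play_rows, never from a script. Its argument "increments" is a list of rows, each a list of 3 entries, a list of its own where there are three numbers: the gripper's target within -1 to 1 (fully open at 1, half-way at 0, shut at -1), then the shift along the tool's x, y, z in mm, then the turn about the tool's z in rad. A call has 1 to 12 rows; each row shifts and turns the commanded pose from where the row before left it, along the tool's axes as they then stand; what a row does not reach is not made up. A row lasts 1/12 s, in which the tool goes at most 41.7 mm and 7.16 degrees, less where a joint would pass 70% of its speed; a pose out of reach is approached as far as the arm can. A call is refused whole if a number of a shift passes 41.7 or a number of a turn 0.125, either way. A call with a gripper value outside its range is refused whole. The fingers move at their own pace and stop on an object; "force" is the grip in N (left out, the last holds). Time passes only in rows, so rows that do not move let the fingers close. It gives the time, the measured TCP pose, the force, the opening and the grip force at its end, in the units of the state.
- sense(): the state, without advancing time (a new reading comes with each control period).
- snapshot(name): name is "side" or "top"; returns a dict with "color" (420x560x3 uint8, red, green, blue), "intrinsics" (3x3 intrinsics, pixels), "world_from_camera" (4x4, takes a point from camera to world coordinates). Camera axes: x right, y down, z forward; pixel columns grow to the right and rows downward; lengths in mm; the calibration is good to about 2 mm. A picture is of the moment at which its call begins. There is no depth.
- hand_in(): hands the job in; it is judged then, once.
Trained networks look in a picture, given as the dict that the camera call returned (one of the last four; its "shot" number tells which), for a name from the list of things; names that differ only in an ending like _2 or _b are one class to them, and where a whole thing is asked for, a point or a joint stands for the part that bears it (a point fixed in the world has none). Each returns a list of dicts, best first, with "p" (0 to 1); they miss things now and then, are a little off and sometimes report something else, mostly with a low value. They report only what shows in the picture. A call takes as long as a camera call. They do not tell look-alikes from the thing itself.
- find_in(query, picture): "xyz" ([x, y, z] in mm, in the coordinates of the camera as it stood for that picture, good to about 4 mm: the middle of the surface that is visible of it).
- regions_of(query, picture): "mask" (420x560 bool, what is visible of it).
- pinpoint(query, picture): "xyz" ([x, y, z] in mm, in the coordinates of the camera as it stood for that picture, good to about 4 mm: a listed point, or the origin of a listed thing).
The state is a dict: "time": time; "joint_pos": joint angles; "qd": joint speeds; "joint_efforts": joint torques, N m; "tool_pos": TCP position; "tcp_rot": TCP orientation; "ft_force": force on the tool from outside, world axes, zero at the start; "wrist_torque": the same for the moment, N m; "finger_gap": finger opening in mm; "grip_force": force on a finger pad.
Only numpy, scipy, OpenCV 4.12 (cv2) and the standard library are available. Lean on these libraries where they do the work, as an engineer would, in place of code of your own. Each camera call takes 0.05 s, during which the arm holds its last target. There are 200 camera calls.

## Working session

There is one attempt and no reset: what is moved stays moved. The work goes in short steps, Python scripts to look and compute and a tool call to move; the robot and the scene stay as the last step left them, time stands still between calls to the robot, and variables do not carry over. Pictures are saved under pics/ and viewed, at most 10 in all, crops included, and the job is handed in when it is done.

Besides the shell and the picture viewer there is one more tool, called after "Request:" by a JSON object that holds its "fn" and its "kwargs", one argument or row to a line. play_rows: Moves the arm, as the interface text tells. Its arguments: {"type":"object","properties":{"increments":{"type":"array","items":{"type":"array"}},"force":{"type":"number"}},"required":["increments"]}

```bash
mkdir -p pics; ls
cat > h.py <<'E'
from bench import *
import numpy as np, cv2
def w(s,p):
    return (np.array(s["world_from_camera"])@np.append(p,1))[:3]
def px(s,p):
    q=np.linalg.inv(np.array(s["world_from_camera"]))@np.append(p,1); u=np.array(s["intrinsics"])@q[:3]; return u[:2]/u[2]
def ray(s,u,v,z):
    T=np.array(s["world_from_camera"]); d=T[:3,:3]@np.linalg.inv(np.array(s["intrinsics"]))@[u,v,1]; o=T[:3,3]
    return o+d*(z-o[2])/d[2]
def save(s,n,crop=None,k=1):
    im=cv2.cvtColor(s["color"],cv2.COLOR_RGB2BGR)
    if crop: im=im[crop[1]:crop[3],crop[0]:crop[2]]
    cv2.imwrite("pics/"+n+".png",cv2.resize(im,None,fx=k,fy=k,interpolation=cv2.INTER_CUBIC))
E
python3 - <<'E'
from h import *
print({k:np.round(v,2) for k,v in sense().items()})
S={n:snapshot(n) for n in("side","top")}
both=np.hstack([S[n]["color"] for n in S])
cv2.imwrite("pics/a.png",cv2.cvtColor(cv2.resize(np.vstack([S["side"]["color"],S["top"]["color"]]),None,fx=.71,fy=.71,interpolation=cv2.INTER_AREA),cv2.COLOR_RGB2BGR))
for n in S: save(S[n],n)
for n,s in S.items():
    print(n,np.round(s["world_from_camera"],3).tolist(),np.round(s["intrinsics"],1).tolist())
    for q in("key","key_handle","hook","hook_seat","bed","slot","wrench","tray","inkjar","roller","sketchbook","glasscase"):
        for r in pinpoint(q,s)[:3]: print(n,q,round(r["p"],2),w(s,r["xyz"]).round(),px(s,w(s,r["xyz"])).round())
E
```

```text
pics
{'time': np.float64(0.0), 'joint_pos': array([63.98,  7.52, 85.33,  0.  , 87.26, -4.89]), 'qd': array([-0.07,  0.04, -0.05,  0.12,  0.04,  0.03]), 'joint_efforts': array([-0.000e+00, -5.694e+01, -5.005e+01, -0.000e+00,  2.000e-02,
        0.000e+00]), 'tool_pos': array([216.  , 559.18, 230.2 ]), 'tcp_rot': array([-1.7989e+02, -1.0000e-02,  1.5887e+02]), 'ft_force': array([-0.26, -0.01,  0.27]), 'wrist_torque': array([-0.06,  0.02, -0.01]), 'grip_force': np.float64(0.0), 'finger_gap': np.float64(85.81)}
side [[0.897, -0.28, 0.341, 79.511], [-0.441, -0.534, 0.721, -894.562], [-0.019, -0.798, -0.603, 879.13], [0.0, 0.0, 0.0, 1.0]] [[409.2, 0.0, 279.6], [0.0, 409.2, 210.1], [0.0, 0.0, 1.0]]
side key 0.67 [ 500. -249.  105.] [320. 269.]
side key_handle 0.86 [ 301. -332.  115.] [265. 318.]
side key_handle 0.74 [ 505. -248.  193.] [323. 243.]
side hook 0.87 [ 503. -248.   -2.] [320. 296.]
side hook_seat 0.8 [ 502. -247.  129.] [321. 262.]
side hook_seat 0.41 [ 500. -246.   -1.] [318. 295.]
side bed 0.74 [538. 274.   1.] [256. 196.]
side slot 0.94 [541. 271.  51.] [257. 185.]
side slot 
[... 728 characters left out ...]
.]
top key_handle 0.8 [ 299. -331.  114.] [387. 278.]
top key_handle 0.79 [ 503. -245.  198.] [364. 206.]
top hook 0.74 [ 498. -247.  107.] [358. 211.]
top hook 0.56 [ 504. -243.    1.] [351. 212.]
top hook_seat 0.58 [ 502. -245.  135.] [359. 209.]
top bed 0.83 [540. 280.   2.] [192. 200.]
top slot 0.68 [539. 271.  52.] [192. 198.]
top wrench 0.78 [370.  11.   1.] [273. 253.]
top tray 0.85 [540. -10.   1.] [280. 201.]
top tray 0.72 [241. 311.   4.] [180. 292.]
top tray 0.65 [ 759. -144.    1.] [321. 137.]
top inkjar 0.63 [715. -10.   2.] [281. 149.]
top roller 0.59 [760. 203.   8.] [217. 135.]
top sketchbook 0.58 [ 758. -145.    2.] [321. 137.]
top glasscase 0.64 [241. 311.  -1.] [180. 292.]
```

View pics/side.png

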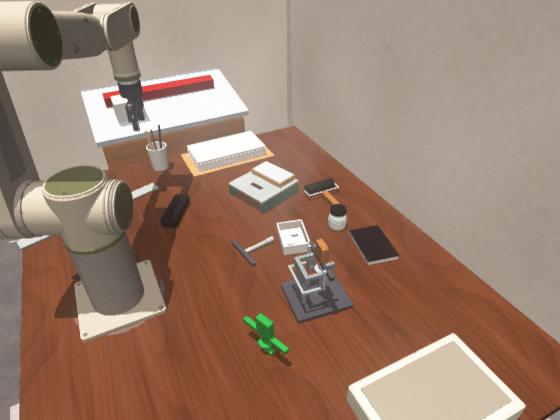

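View pics/top.png

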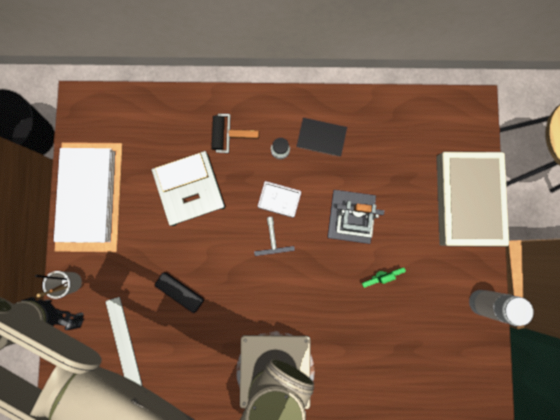

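Candidates for the key: the wooden-handled key in the hook at side (321,250) / top (363,209), and the green look-alike at side (265,335) / top (385,277). The hook one fits: it has the wooden handle, hangs in the hook and isn't green. I'll enlarge to confirm.

Run:
```python
from h import *
a=cv2.imread("pics/top.png");b=cv2.imread("pics/side.png")
c=lambda i,x,y:cv2.resize(i[y:y+70,x:x+90],(400,300),interpolation=cv2.INTER_CUBIC)
cv2.imwrite("pics/c.png",np.vstack([np.hstack([c(a,310,180),c(b,275,235)]),np.hstack([c(a,145,148),c(b,220,155)])]))
```

```text
(no output)
```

View pics/c.png

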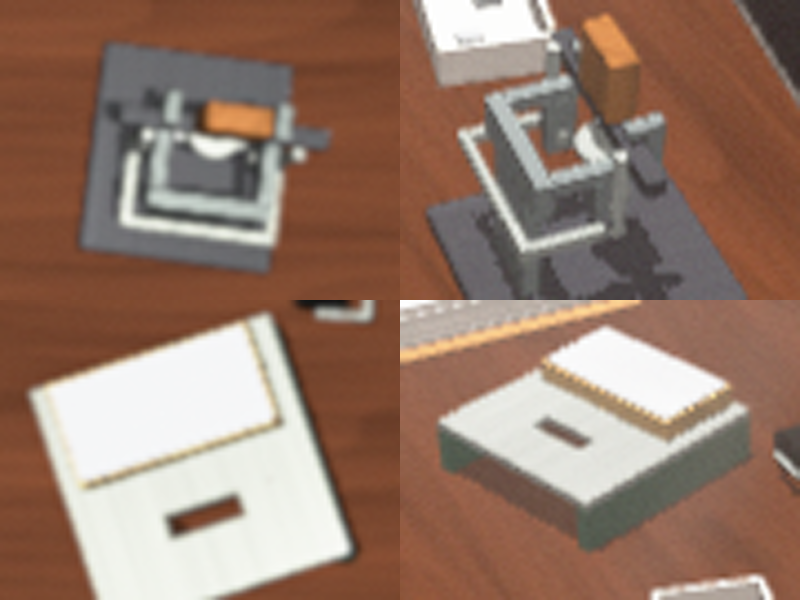

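The crop confirms it: the wooden-handled steel key hangs in the hook, with the back plate towards the robot and the noses towards +x. The bed's slot is at crop (205,515), with the block beyond it. Next I refine the poses with repeated readings and corner pixels.

```bash
cat >> h.py <<'E'
def avg(q,near,n=4,cams=("side","top")):
    out={}
    for c in cams:
        P=[]
        for i in range(n):
            s=snapshot(c)
            r=[w(s,x["xyz"]) for x in pinpoint(q,s)]
            r=[p for p in r if np.linalg.norm(p-near)<40]
            if r:P.append(min(r,key=lambda p:np.linalg.norm(p-near)))
        if P: out[c]=(np.mean(P,0).round(1),np.std(P,0).round(1),len(P))
    return out
E
python3 - <<'E'
from h import *
for q,n in(("key_handle",(503,-246,194)),("hook_seat",(502,-246,130)),("hook",(502,-246,0)),("slot",(540,271,50)),("bed",(540,275,0))):
    print(q,avg(q,np.array(n),3))
s=snapshot("top")
def yaw(P,x0,y0,z,lab):
    Q=np.array([ray(s,x0+(u+.5)/4.444-.5,y0+(v+.5)/4.286-.5,z)[:2] for u,v in P])
    print(lab,Q.round(1).tolist(),"centre",Q.mean(0).round(1))
    for i in range(4):
        d=Q[(i+1)%4]-Q[i]; print("  len",np.hypot(*d).round(1),"ang",np.degrees(np.arctan2(d[1],d[0])).round(1))
yaw([(107,43),(290,68),(270,270),(82,247)],310,180,14,"hookbase")
yaw([(45,388-300),(248,22),(282,125),(87,187)],145,148,72,"block")
yaw([(167,217),(240,194),(245,212),(173,237)],145,148,50,"slot")
E
```

```text
key_handle {'side': (array([ 507.6, -245.9,  194.4]), array([0.3, 1.1, 0.9]), 3), 'top': (array([ 502.1, -243.4,  197.7]), array([0.7, 0.6, 0.9]), 3)}
hook_seat {'side': (array([ 501.9, -247.9,  129.2]), array([0.4, 1. , 0.7]), 2), 'top': (array([ 501.2, -246.2,  132.2]), array([0.5, 0.7, 1.2]), 3)}
hook {'side': (array([ 501.6, -249.5,   -1.5]), array([2.6, 1. , 1.7]), 3), 'top': (array([ 504.4, -242. ,    1. ]), array([1. , 1.2, 1.2]), 3)}
slot {'side': (array([537.8, 273. ,  49.3]), array([1.4, 1.2, 0.5]), 3), 'top': (array([537.7, 271.7,  50.8]), array([1. , 0.5, 1.5]), 3)}
bed {'side': (array([538.7, 272.8,  -3.3]), array([1.4, 1.7, 0.4]), 3), 'top': (array([541.4, 277.9,   3. ]), array([1.1, 1.3, 2.1]), 3)}
hookbase [[577.3, -185.5], [559.4, -320.5], [405.2, -303.5], [421.1, -166.5]] centre [ 490.8 -244. ]
  len 136.2 ang -97.6
  len 155.1 ang 173.7
  len 138.0 ang 83.3
  len 157.3 ang -7.0
block [[631.8, 388.5], [682.9, 245.4], [605.8, 219.0], [558.3, 355.8]] centre [619.7 302.2]
  len 152.0 ang -70.3
  len 81.5 ang -161.1
  len 144.8 ang 109.2
  len 80.4 ang 24.0
slot [[539.4, 303.2], [557.2, 251.3], [543.7, 247.3], [524.5, 298.4]] centre [541.2 275. ]
  len 54.9 ang -71.1
  len 14.1 ang -163.5
  len 54.6 ang 110.7
  len 15.7 ang 17.8
```

Request:
{"fn": "play_rows", "kwargs": {
  "increments": [
    [1,[0,0,-4],0.11],
    [1,[0,0,-4],0.11],
    [1,[0,0,-4],0.11],
    [1,[0,0,-4],0.11],
    [1,[0,0,-4],0.11],
    [1,[0,0,-4],0.11],
    [1,[0,0,-4],0.11],
    [1,[0,0,-4],0.11],
    [1,[0,0,-4],0.11],
    [1,[0,0,-4],0.11],
    [1,[0,0,-4],0.11],
    [1,[0,0,-4],0.114]
  ],
  "force": 90
}}

```text
time: 5.35
tool_pos: [216.3, 559.7, 279.5]
tcp_rot: [-180.0, 0.0, 82.7]
ft_force: [0.3, 0.2, 0.3]
finger_gap: 85.2
grip_force: 0.0
```

Request:
{"fn": "play_rows", "kwargs": {
  "increments": [
    [1,[-20,10,0],0],
    [1,[-34,17,0],0],
    [1,[-34,17,0],0],
    [1,[-34,17,0],0],
    [1,[-34,17,0],0],
    [1,[-34,17,0],0],
    [1,[-34,17,0],0],
    [1,[-34,17,0],0],
    [1,[-34,17,0],0],
    [1,[-34,17,0],0],
    [1,[-34,17,0],0],
    [1,[-34,17,0],0]
  ]
}}

```text
time: 6.35
tool_pos: [364.1, 142.9, 279.7]
tcp_rot: [179.9, -0.0, 83.0]
ft_force: [0.3, 0.7, 0.4]
finger_gap: 85.6
grip_force: 0.0
```

Request:
{"fn": "play_rows", "kwargs": {
  "increments": [
    [1,[-34,17,0],0],
    [1,[-34,17,0],0],
    [1,[-34,17,0],0],
    [1,[-34,17,0],0],
    [1,[-34,17,0],0],
    [1,[-34,17,0],0],
    [1,[-34,17,0],0],
    [1,[-34,17,0],0],
    [1,[-34,17,0],0],
    [1,[-34,17,0],0],
    [1,[-18,9,0],0],
    [1,[0,0,0],0]
  ]
}}

```text
time: 7.35
tool_pos: [498.2, -236.4, 278.5]
tcp_rot: [-180.0, 0.0, 82.8]
ft_force: [0.3, 0.3, 0.1]
finger_gap: 85.1
grip_force: 0.0
```

Request:
{"fn": "play_rows", "kwargs": {
  "increments": [
    [1,[-8.9,5.9,8],0],
    [1,[0,0,20],0],
    [1,[0,0,25],0],
    [1,[0,0,25],0],
    [1,[0,0,25],0],
    [1,[0,0,15],0],
    [0,[0,0,6],0],
    [-0.3,[0,0,0],0],
    [-0.4,[0,0,0],0],
    [-0.4,[0,0,0],0],
    [-0.4,[0,0,0],0]
  ]
}}

```text
time: 8.27
tool_pos: [503.7, -242.5, 157.1]
tcp_rot: [179.8, 0.1, 83.0]
ft_force: [0.4, 0.2, 0.5]
finger_gap: 26.3
grip_force: 0.0
```

Run:
```python
from h import *
t=sense();print(t["tool_pos"],t["tcp_rot"],t["joint_pos"])
a=snapshot("top");b=snapshot("side")
c=lambda i,x,y:cv2.resize(i["color"][y:y+75,x:x+100],(400,300),interpolation=cv2.INTER_CUBIC)
cv2.imwrite("pics/d.png",cv2.cvtColor(np.hstack([c(a,310,170),c(b,270,225)]),cv2.COLOR_RGB2BGR))
```

```text
[ 503.72195402 -242.49958648  157.10324268] [1.79848711e+02 6.84238048e-02 8.30231856e+01] [-3.09609141e+01  3.68083079e+00  9.71548364e+01 -1.03854032e-03
  7.89982934e+01 -2.39839933e+01]
```

View pics/d.png

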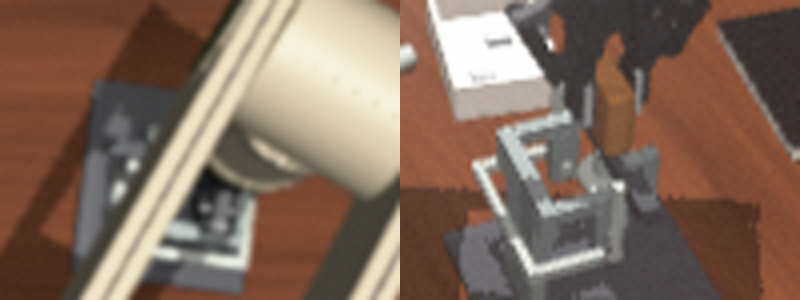

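The side crop shows the two fingers at (588,105) and (640,90) straddling the wooden handle at (615,105). The top view is blocked by the arm. I centre along the bar a little and close.

Request:
{"fn": "play_rows", "kwargs": {
  "increments": [
    [-0.4,[-3.5,0,2],0],
    [-0.4,[0,0,0],0],
    [-0.46,[0,0,0],0],
    [-0.5,[0,0,0],0],
    [-0.54,[0,0,0],0]
  ]
}}

```text
time: 8.78
tool_pos: [502.2, -245.6, 153.3]
tcp_rot: [-180.0, 0.0, 83.0]
ft_force: [-0.1, -0.5, 0.9]
finger_gap: 19.9
grip_force: 11.6
```

Request:
{"fn": "play_rows", "kwargs": {
  "increments": [
    [-0.6,[0,0,0],0],
    [-0.8,[0,0,0],0],
    [-1,[0,0,0],0],
    [-1,[0,0,0],0]
  ],
  "force": 90
}}

```text
time: 9.12
tool_pos: [502.2, -245.6, 153.4]
tcp_rot: [-180.0, 0.0, 83.0]
ft_force: [-2.0, -0.8, 2.5]
finger_gap: 19.1
grip_force: 88.0
```

Request:
{"fn": "play_rows", "kwargs": {
  "increments": [
    [-1,[0,-2,-0.3],0],
    [-1,[0,-2,0],0],
    [-1,[0,-2,0],0],
    [-1,[0,-2,0],0],
    [-1,[0,-2,0],0],
    [-1,[0,-2,0],0],
    [-1,[0,-2,0],0],
    [-1,[0,-2,0],0],
    [-1,[0,-2,0],0],
    [-1,[0,-2,0],0],
    [-1,[0,0,0],0]
  ]
}}

```text
time: 10.03
tool_pos: [483.2, -243.0, 153.5]
tcp_rot: [179.9, -0.0, 83.0]
ft_force: [9.1, -1.0, -5.2]
finger_gap: 19.3
grip_force: 88.3
```

Request:
{"fn": "play_rows", "kwargs": {
  "increments": [
    [-1,[0,-0.8,0],0],
    [-1,[0,0,-3],0],
    [-1,[0,0,-5],0],
    [-1,[0,0,-8],0],
    [-1,[0,0,-10],0],
    [-1,[0,0,-15],0],
    [-1,[0,0,-15],0],
    [-1,[0,0,-15],0],
    [-1,[0,0,-15],0],
    [-1,[0,0,-12],0],
    [-1,[0,0,-4],0],
    [-1,[0,0,0],0]
  ]
}}

```text
time: 11.03
tool_pos: [481.9, -243.2, 256.6]
tcp_rot: [179.9, 0.0, 83.0]
ft_force: [-0.6, 0.5, -5.3]
finger_gap: 19.0
grip_force: 88.8
```

Request:
{"fn": "play_rows", "kwargs": {
  "increments": [
    [-1,[20,-0.5,0],0],
    [-1,[36,-0.5,0],0],
    [-1,[36,-0.5,0],0],
    [-1,[36,-0.5,0],0],
    [-1,[36,-0.5,0],0],
    [-1,[36,-0.5,0],0],
    [-1,[36,-0.5,0],0],
    [-1,[36,-0.5,0],0],
    [-1,[36,-0.5,0],0],
    [-1,[36,-0.5,0],0],
    [-1,[36,-0.5,0],0],
    [-1,[36,-0.5,0],0]
  ]
}}

```text
time: 12.03
tool_pos: [525.4, 172.3, 253.9]
tcp_rot: [-179.9, 0.1, 83.0]
ft_force: [1.3, -1.0, -4.7]
finger_gap: 19.4
grip_force: 88.8
```

Request:
{"fn": "play_rows", "kwargs": {
  "increments": [
    [-1,[36,0,0],0],
    [-1,[36,0,0],0],
    [-1,[20,0,0],0],
    [-1,[10,0,0],-0.116],
    [-1,[0,0,0],-0.116],
    [-1,[0,0,0],-0.116],
    [-1,[0,0,0],-0.114],
    [-1,[0,0,20],0],
    [-1,[0,0,30],0],
    [-1,[0,0,20],0],
    [-1,[0,0,10],0],
    [-1,[0,0,0],0]
  ]
}}

```text
time: 13.03
tool_pos: [536.1, 270.8, 170.7]
tcp_rot: [-179.5, 0.0, 109.5]
ft_force: [-0.5, -0.4, -4.6]
finger_gap: 19.2
grip_force: 88.6
```

```bash
cat > m.py <<'E'
from h import *
S={n:snapshot(n) for n in("side","top")}
t=sense(); print(t["time"],t["tool_pos"].round(1) if hasattr(t["tool_pos"],"round") else t["tool_pos"])
for n,s in S.items():
    im=cv2.imread(f"pics/{n}.png").astype(float).mean(2)
    c=px(s,np.array([539,272.5,50])).round().astype(int); 
    R=im[c[1]-12:c[1]+13,c[0]-17:c[0]+18]; pl=np.median(R); 
    d=np.clip(pl-R-12,0,None); lab=cv2.connectedComponents((d>15).astype(np.uint8))[1]
    k=lab[10:15,14:21]; k=np.bincount(k[k>0]).argmax(); m=cv2.dilate((lab==k).astype(np.uint8),np.ones((3,3)))
    wgt=np.clip((pl-R)/(pl-np.percentile(R[lab==k],20)),0,1)*m
    v,u=np.mgrid[:25,:35]; U=(wgt*u).sum()/wgt.sum()+c[0]-17; V=(wgt*v).sum()/wgt.sum()+c[1]-12
    P=np.array([ray(s,a+c[0]-17,b+c[1]-12,50)[:2] for b in range(25) for a in range(35)]); W=wgt.ravel()
    mu=(P*W[:,None]).sum(0)/W.sum(); C=np.cov(P.T,aweights=W); e,E=np.linalg.eigh(C)
    print(n,"slot px",round(U,1),round(V,1),"xy",mu.round(1),"area",(W.sum()),"size",np.sqrt(12*e).round(1),"y-ang",np.degrees(np.arctan2(*E[::-1,1])).round(1)%180)
    pl=im[c[1]-12:c[1]+13,c[0]-17:c[0]+18]
    for q in("key","key_handle","slot"):
        for r in pinpoint(q,s)[:2]: print("  ",q,round(r["p"],2),w(s,r["xyz"]).round(1))
save(S["side"],"e_side"); save(S["top"],"e_top")
im=S["side"]["color"][120:230,190:330]; b=S["top"]["color"][130:240,130:270]
cv2.imwrite("pics/e.png",cv2.cvtColor(np.hstack([cv2.resize(x,(400,314),interpolation=cv2.INTER_CUBIC) for x in(im,b)]),cv2.COLOR_RGB2BGR))
E
python3 m.py
```

```text
13.1333 [538.5 271.8 175.5]
side slot px 256.3 185.6 xy [539.2 270.3] area 39.49147727272727 size [20.  55.4] y-ang 109.2
   key 0.74 [ 300.3 -335.5   25.8]
   key 0.64 [533.2 266.  121.3]
   key_handle 0.8 [ 298.8 -333.9  116.4]
   key_handle 0.79 [543.1 273.  211.6]
   slot 0.87 [539.9 272.7  48.6]
   slot 0.45 [ 503.3 -247.7  127.6]
top slot px 190.5 197.8 xy [541.  276.8] area 93.97240527182868 size [19.6 56.4] y-ang 109.7
   key 0.75 [ 296.5 -334.4   25. ]
   key 0.71 [534.7 271.2 124.4]
   key_handle 0.7 [ 300.1 -329.7  114.1]
   key_handle 0.7 [709.6  -7.9   3. ]
   slot 0.73 [539.  272.8  52.7]
```

View pics/e.png

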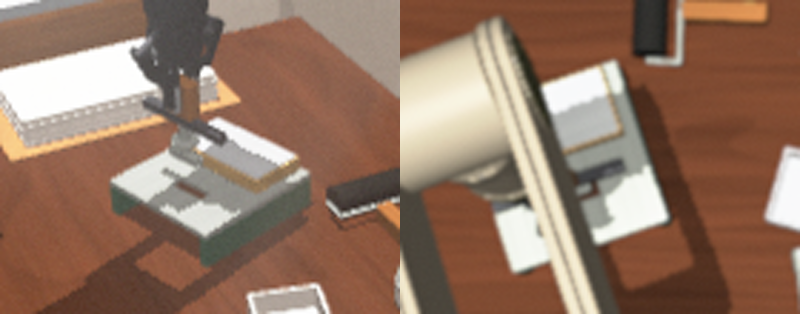

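The side crop shows the key upright over the bed, its crossbar at (185,120) along the slot, which is seen at (190,185). The top view is mostly hidden by the arm. I lower it towards the slot and feel for contact.

Request:
{"fn": "play_rows", "kwargs": {
  "increments": [
    [-1,[0.6,1.0,10],0],
    [-1,[0,0,15],0],
    [-1,[0,0,10],0],
    [-1,[0,0,7],0],
    [-1,[0,0,4],0],
    [-1,[0,0,0],0],
    [-1,[0,0,0],0]
  ]
}}

```text
time: 14.02
tool_pos: [539.5, 272.8, 129.6]
tcp_rot: [-180.0, 0.0, 109.5]
ft_force: [0.6, 0.4, -5.2]
finger_gap: 19.2
grip_force: 88.8
```

```bash
cat > n.py <<'E'
from h import *
t=sense(); print(t["time"],np.round(t["tool_pos"],1),np.round(t["tcp_rot"],1),np.round(t["ft_force"],1))
s=snapshot("side"); save(s,"f_side")
for q in("key","key_handle","slot"):
    for r in pinpoint(q,s)[:2]: print("  ",q,round(r["p"],2),w(s,r["xyz"]).round(1))
cv2.imwrite("pics/f.png",cv2.resize(cv2.cvtColor(s["color"][130:220,200:320],cv2.COLOR_RGB2BGR),(800,600),interpolation=cv2.INTER_CUBIC))
E
python3 n.py
```

```text
14.0167 [539.5 272.8 129.6] [-180.     0.   109.5] [ 0.6  0.4 -5.2]
   key 0.86 [535.8 271.2  81.5]
   key 0.77 [ 297.3 -334.5   23.8]
   key_handle 0.87 [ 299.  -334.2  116.8]
   key_handle 0.55 [542.9 273.6 171.4]
   slot 0.89 [539.8 270.2  50.8]
```

View pics/f.png

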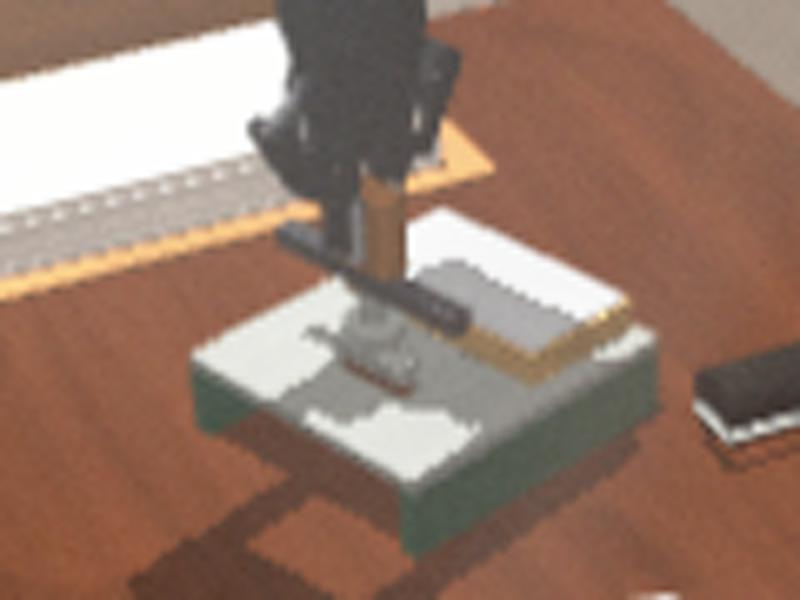

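The foot hangs about 6 mm above the slot, whose open front strip shows at (380,378), well aligned. I lower in small steps and watch the force.

Request:
{"fn": "play_rows", "kwargs": {
  "increments": [
    [-1,[0,0,2],0],
    [-1,[0,0,2],0],
    [-1,[0,0,2],0],
    [-1,[0,0,1],0],
    [-1,[0,0,1],0],
    [-1,[0,0,0],0]
  ]
}}

```text
time: 14.72
tool_pos: [539.9, 272.9, 123.2]
tcp_rot: [179.9, 0.0, 109.5]
ft_force: [-3.9, -1.2, 7.3]
finger_gap: 19.1
grip_force: 90.5
```

Request:
{"fn": "play_rows", "kwargs": {
  "increments": [
    [-1,[0,-0.5,0],0],
    [-1,[0,-0.5,0],0],
    [-1,[0,-0.5,0],0],
    [-1,[0,0,0],0]
  ]
}}

```text
time: 15.05
tool_pos: [539.3, 272.8, 123.3]
tcp_rot: [179.8, -0.0, 109.5]
ft_force: [-0.5, 0.0, 5.2]
finger_gap: 18.5
grip_force: 90.3
```

Request:
{"fn": "play_rows", "kwargs": {
  "increments": [
    [-1,[0,-0.5,0],0],
    [-1,[0,-0.5,0],0],
    [-1,[0,-0.5,0],0],
    [-1,[0,0,0.5],0],
    [-1,[0,0,0],0]
  ]
}}

```text
time: 15.47
tool_pos: [538.8, 272.6, 123.3]
tcp_rot: [179.7, -0.0, 109.5]
ft_force: [4.0, 2.1, 7.9]
finger_gap: 18.9
grip_force: 90.9
```

```bash
cat > o.py <<'E'
from h import *
S={n:snapshot(n) for n in("side","top")}
def T(c,yaw):
    a=np.radians(yaw); R=np.array([[np.cos(a),-np.sin(a),0],[np.sin(a),np.cos(a),0],[0,0,1]]); return lambda p:R@p+c
def box(x,y,z): 
    v=[np.array([x[i],y[j],z[k]]) for i in(0,1) for j in(0,1) for k in(0,1)]
    return [(v[a],v[b]) for a in range(8) for b in range(a+1,8) if (v[a]!=v[b]).sum()==1]
def panel(f,cam,x0,y0,wd,items):
    k=400/wd; h=int(wd*.75); im=cv2.resize(cv2.imread(f"pics/{f}.png")[y0:y0+h,x0:x0+wd],(400,300),interpolation=cv2.INTER_CUBIC)
    for t,segs,col in items:
        for a,b in segs:
            A,B=[tuple(np.int32(((px(S[cam],t(q))-[x0,y0]+.5)*k)).tolist()) for q in(a,b)]
            cv2.line(im,A,B,col,1,cv2.LINE_AA)
    return im
key=T(np.array([539.5,272.8,129.6-49.4]),19.5)
bed=T(np.array([539.5,272.5,0]),19.5)
K=[(key,box((-7,7),(-70,70),(26,40)),(0,0,255)),(key,box((-10,10),(-22,22),(40,90)),(255,0,255)),(key,box((-7,7),(-25,25),(-24,-12)),(0,255,0))]
B=[(bed,box((-9,9),(-28,28),(50,50.01)),(0,0,255)),(bed,box((45,125),(-75,75),(72,72.01)),(255,0,0)),(bed,box((-60,130),(-90,90),(50,50.01)),(0,160,0))]
g=np.vstack([np.hstack([panel("f_side","side",236,148,40,K),panel("side","side",220,155,80,B)]),np.hstack([panel("top","top",145,148,100,B),panel("top","top",172,183,40,B)])])
cv2.imwrite("pics/g.png",g)
E
python3 o.py
```

```text
(no output)
```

View pics/g.png

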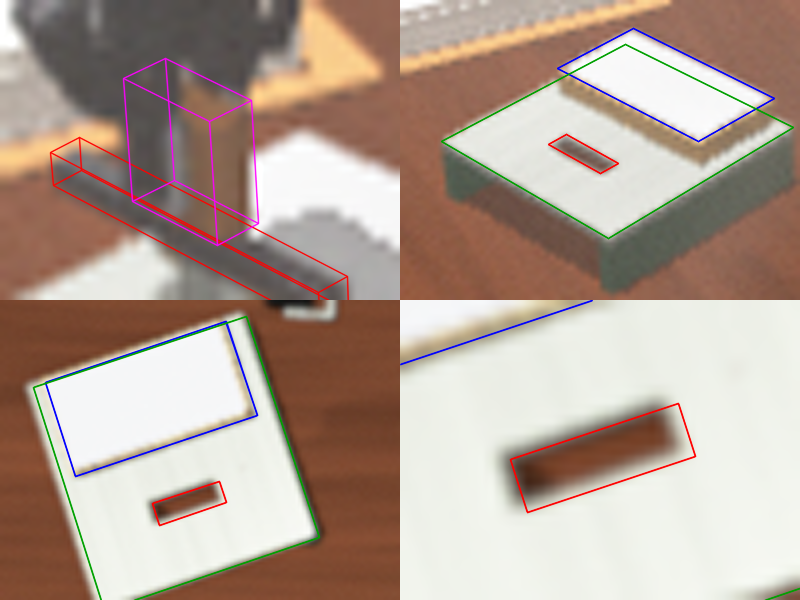

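Run:
```python
from h import *
t=sense(); print(t["time"],[np.round(t[k],2) for k in("tool_pos","tcp_rot","ft_force","wrist_torque")])
```

```text
15.5667 [array([538.8 , 272.56, 123.31]), array([ 1.7968e+02, -1.0000e-02,  1.0948e+02]), array([4.45, 1.55, 9.03]), array([ 0.34, -0.92, -0.02])]
```

Request:
{"fn": "play_rows", "kwargs": {
  "increments": [
    [-1,[0,0,-2],0],
    [-1,[1.0,2.5,-2],0],
    [-1,[0,0,0],0],
    [-1,[0,0,0],0]
  ]
}}

```text
time: 15.9
tool_pos: [537.6, 273.2, 123.6]
tcp_rot: [-179.8, 0.0, 109.5]
ft_force: [0.7, 0.1, -5.0]
finger_gap: 19.0
grip_force: 88.9
```

Run:
```python
from h import *
t=sense(); print(t["time"],[np.round(t[k],2) for k in("tool_pos","tcp_rot","ft_force","wrist_torque")])
```

```text
15.9 [array([537.57, 273.21, 123.58]), array([-179.82,    0.  ,  109.49]), array([ 0.68,  0.1 , -5.  ]), array([0.05, 0.  , 0.  ])]
```

Request:
{"fn": "play_rows", "kwargs": {
  "increments": [
    [-1,[0,-1,1],0],
    [-1,[0,0,1],0],
    [-1,[0,0,1],0],
    [-1,[0,0,0],0]
  ]
}}

```text
time: 16.23
tool_pos: [537.6, 273.2, 123.4]
tcp_rot: [-180.0, 0.0, 109.5]
ft_force: [-4.8, -2.1, 7.8]
finger_gap: 19.1
grip_force: 90.7
```

```bash
cat > c.py <<'E'
from h import *
t=sense(); F=np.array(t["ft_force"])-[.6,.1,-5]; q=np.array(t["wrist_torque"])-[.05,0,0]; h=.222
print(t["time"],[np.round(t[k],2) for k in("tool_pos","tcp_rot","ft_force","wrist_torque")])
rx=(-q[1]-h*F[0])/F[2]*1e3; ry=(q[0]-h*F[1])/F[2]*1e3
a=np.radians(19.5); print("bedF",F[0]*np.cos(a)+F[1]*np.sin(a),-F[0]*np.sin(a)+F[1]*np.cos(a),"contact bed x,y",rx*np.cos(a)+ry*np.sin(a),-rx*np.sin(a)+ry*np.cos(a))
E
python3 c.py
```

```text
16.2333 [array([537.64, 273.19, 123.37]), array([-180.  ,    0.  ,  109.48]), array([-4.83, -2.11,  7.85]), array([-0.52,  1.14, -0.02])]
bedF -5.852994922704813 -0.2729761673573421 contact bed x,y 2.9482283577528765 -7.799868645518428
```

Request:
{"fn": "play_rows", "kwargs": {
  "increments": [
    [-1,[0,0,-2],0],
    [-1,[0,-1.5,0],0],
    [-1,[0,0,0],0],
    [-1,[0,0,1],0],
    [-1,[0,0,1],0],
    [-1,[0,0,1],0],
    [-1,[0,0,0],0]
  ]
}}

```text
time: 16.82
tool_pos: [536.3, 272.7, 123.4]
tcp_rot: [-180.0, 0.0, 109.5]
ft_force: [-9.2, -3.1, 14.7]
finger_gap: 18.8
grip_force: 91.6
```

```bash
python3 c.py
```

```text
16.8167 [array([536.26, 272.71, 123.37]), array([-1.8000e+02,  1.0000e-02,  1.0949e+02]), array([-9.21, -3.06, 14.71]), array([-0.95,  2.25, -0.04])]
bedF -10.297252897378426 0.2981716911649266 contact bed x,y -8.601720297420158 -12.805209863482666
```

Request:
{"fn": "play_rows", "kwargs": {
  "increments": [
    [-1,[0,0,-3],0],
    [-1,[1.6,2.4,0],0],
    [-1,[0,2.4,0],0],
    [-1,[0,0,0],0],
    [-1,[0,0,0],0]
  ]
}}

```text
time: 17.23
tool_pos: [540.1, 275.8, 123.2]
tcp_rot: [-179.9, 0.0, 109.5]
ft_force: [-0.1, -0.5, -5.7]
finger_gap: 19.1
grip_force: 88.8
```

Request:
{"fn": "play_rows", "kwargs": {
  "increments": [
    [-1,[0,0,1],0],
    [-1,[0,0,1],0],
    [-1,[0,0,1],0],
    [-1,[0,0,0],0]
  ]
}}

```text
time: 17.57
tool_pos: [540.0, 275.7, 120.5]
tcp_rot: [-180.0, 0.0, 109.5]
ft_force: [-0.2, 0.0, -4.8]
finger_gap: 19.2
grip_force: 88.8
```

```bash
python3 c.py
```

```text
17.5667 [array([540.03, 275.7 , 120.54]), array([-179.96,    0.  ,  109.48]), array([-0.19,  0.01, -4.77]), array([ 0.02,  0.01, -0.08])]
bedF -0.7745045240071344 0.1738085697353154 contact bed x,y 657.1306605974311 -292.79838294945057
```

Request:
{"fn": "play_rows", "kwargs": {
  "increments": [
    [-1,[0,0,2],0],
    [-1,[0,0,3],0],
    [-1,[0,0,3],0],
    [-1,[0,0,3],0],
    [-1,[0,0,3],0],
    [-1,[0,0,3],0],
    [-1,[0,0,1.5],0],
    [-1,[0,0,1],0],
    [-1,[0,0,1],0],
    [-1,[0,0,1],0],
    [-1,[0,0,0],0]
  ]
}}

```text
time: 18.48
tool_pos: [540.4, 275.9, 99.6]
tcp_rot: [180.0, -0.0, 109.5]
ft_force: [-0.4, 0.2, -4.6]
finger_gap: 18.8
grip_force: 89.1
```

```bash
python3 c.py
```

```text
18.4833 [array([540.41, 275.87,  99.58]), array([179.99,  -0.  , 109.48]), array([-0.42,  0.19, -4.6 ]), array([ 0.01, -0.04,  0.  ])]
bedF -0.9317558890686843 0.42883909164096434 contact bed x,y 579.687738880336 -370.6443908262814
```

Request:
{"fn": "play_rows", "kwargs": {
  "increments": [
    [-1,[0,0,0.5],0],
    [-1,[0,0,0.5],0],
    [-1,[0,0,0],0]
  ]
}}

```text
time: 18.73
tool_pos: [540.5, 276.0, 99.5]
tcp_rot: [180.0, -0.0, 109.5]
ft_force: [-3.8, -1.4, 3.4]
finger_gap: 19.0
grip_force: 89.8
```

Request:
{"fn": "play_rows", "kwargs": {
  "increments": [
    [-1,[0,0,-0.7],0],
    [-1,[0,0,0],0.08],
    [-1,[0,0,0],0.12],
    [-1,[0,0,0],0.12],
    [-1,[0,0,0],0.12],
    [-1,[0,0,0],0.12],
    [-1,[0,0,0],0.12]
  ]
}}

```text
time: 19.32
tool_pos: [540.8, 275.9, 99.5]
tcp_rot: [179.9, -0.0, 70.2]
ft_force: [1.0, -0.6, -2.7]
finger_gap: 19.0
grip_force: 89.1
```

Request:
{"fn": "play_rows", "kwargs": {
  "increments": [
    [-1,[0,0,0],0.12],
    [-1,[0,0,0],0.12],
    [-1,[0,0,0],0.12],
    [-1,[0,0,0],0.12],
    [-1,[0,0,0],0.12],
    [-1,[0,0,0],0.12],
    [-1,[0,0,0],0.12],
    [-1,[0,0,0],0.051],
    [-1,[0,0,0],0],
    [-1,[0,0,0],0]
  ]
}}

```text
time: 20.15
tool_pos: [541.0, 275.7, 99.5]
tcp_rot: [180.0, -0.1, 19.6]
ft_force: [2.5, -1.4, -3.1]
finger_gap: 19.0
grip_force: 89.1
```

```bash
python3 c.py; python3 n.py
```

```text
20.15 [array([541.03, 275.74,  99.52]), array([ 1.7998e+02, -8.0000e-02,  1.9580e+01]), array([ 2.48, -1.38, -3.13]), array([-0.29, -0.66,  0.01])]
bedF 1.279657434213295 -2.024253497015837 contact bed x,y 118.2651899962049 -49.28791960382068
20.15 [541.  275.7  99.5] [ 1.80e+02 -1.00e-01  1.96e+01] [ 2.5 -1.4 -3.1]
   key 0.77 [538.  274.6  50.1]
   key 0.56 [ 300.  -334.3   25.7]
   key_handle 0.88 [ 299.2 -333.3  116.7]
   key_handle 0.64 [546.  278.5 139.1]
   slot 0.78 [541.2 272.5  49.1]
```

View pics/f.png

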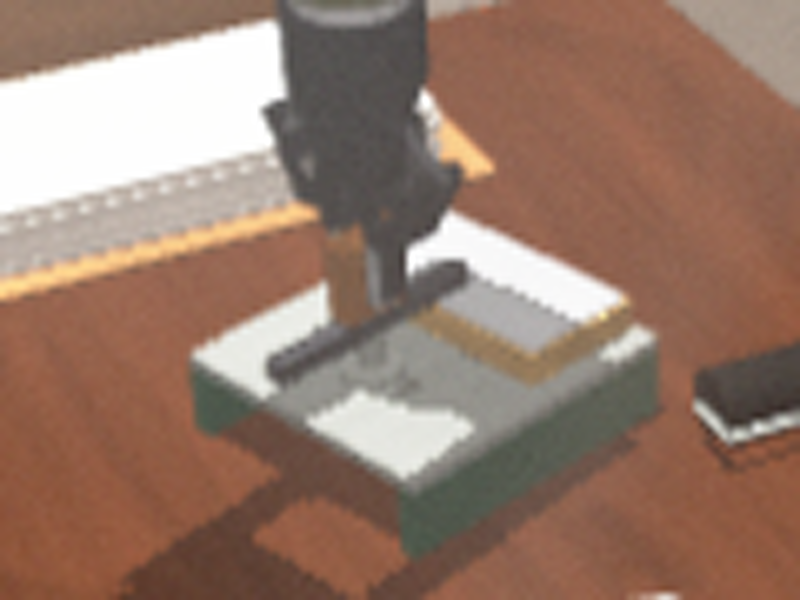

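The side crop shows the crossbar turned across the slot from (275,370) to (460,270), its far end over the block, with the collar down on the plate. Now I let go.

Request:
{"fn": "play_rows", "kwargs": {
  "increments": [
    [-0.6,[0,0,0.2],0],
    [-0.5,[0,0,0],0],
    [-0.4,[0,0,0],0],
    [-0.2,[0,0,0],0],
    [0,[0,0,0],0],
    [0.2,[0,0,0],0],
    [0.2,[0,0,0],0],
    [0.2,[0,0,-5],0],
    [0.2,[0,0,-15],0],
    [0.2,[0,0,-25],0],
    [0.2,[0,0,-30],0],
    [0.2,[0,0,-30],0]
  ],
  "force": 40
}}

```text
time: 21.35
tool_pos: [539.7, 275.6, 205.0]
tcp_rot: [180.0, 0.1, 19.5]
ft_force: [1.2, 0.1, -0.3]
finger_gap: 51.4
grip_force: 0.0
```

Request:
{"fn": "play_rows", "kwargs": {
  "increments": [
    [0.2,[-30,0,-20],0],
    [0.2,[-35,0,-20],0],
    [0.2,[-35,0,-10],0],
    [0.2,[-35,0,0],0],
    [0.2,[-20,0,0],0],
    [0.2,[0,0,0],0]
  ]
}}

```text
time: 21.85
tool_pos: [391.6, 223.5, 255.1]
tcp_rot: [-180.0, -0.0, 19.5]
ft_force: [-0.0, -1.2, -0.3]
finger_gap: 50.9
grip_force: 0.0
```

Run:
```python
from h import *
a=snapshot("top");b=snapshot("side");print(sense()["time"])
for n,s in(("top",a),("side",b)):
    for q in("key","key_handle"): print(n,q,[w(s,r["xyz"]).round(1) for r in pinpoint(q,s)[:2]])
c=lambda i,x,y,W:cv2.resize(i["color"][y:y+W*3//4,x:x+W],(400,300),interpolation=cv2.INTER_CUBIC)
cv2.imwrite("pics/k.png",cv2.cvtColor(np.vstack([np.hstack([c(a,140,150,100),c(b,210,140,100)]),np.hstack([c(a,0,0,560),c(b,0,0,560)])]),cv2.COLOR_RGB2BGR))
```

```text
21.95
top key [array([ 298.1, -330.6,   25.4])]
top key_handle [array([539.6, 281.4, 142.5]), array([ 298.9, -328. ,  116.9])]
side key [array([536.6, 275.8,  49.9]), array([ 298.8, -335.8,   22.4])]
side key_handle [array([ 298.7, -334.4,  115.7]), array([544.3, 275.9, 138.2])]
```

View pics/k.png

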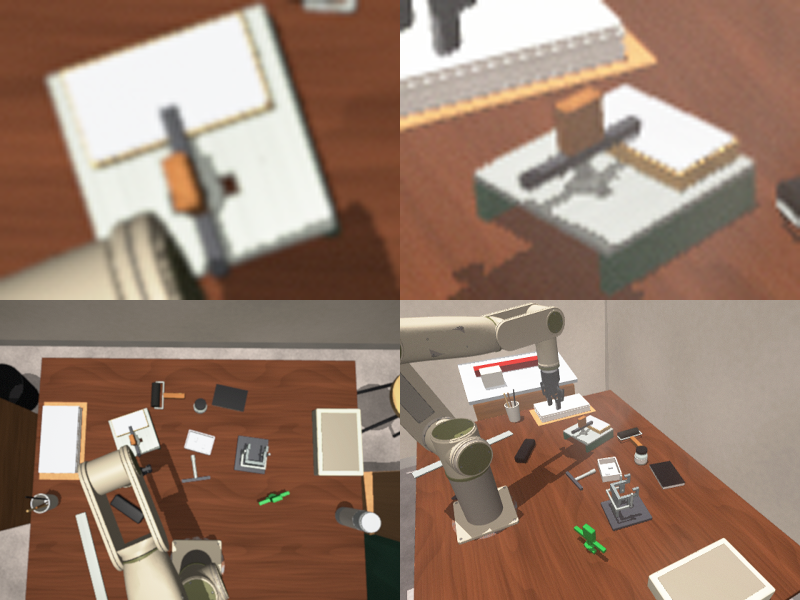

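The key stands upright in the bed, bar from top crop (170,110) to (217,268), parallel to the plate's edges and with its far end over the block. The bystanders and the green look-alike look unmoved.

```bash
python3 -c "
from bench import *
print(hand_in())"
```

```text
the job is handed in; nothing more can be done
None
```

The T-key is off the hook and seated in the bed slot. It is turned a quarter with its crossbar over the block and released; the job was handed in at about 22 s, and no verdict came back.

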